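# Clear the jar from under the hand press and work its lever

### The job

The tall jar has been left standing under the lever of the hand press, so the lever cannot go all the way down. Take the jar out without tipping it over and stand it upright in the middle of the round cork coaster; then press the lever's round pad fully down to its stop, keep it down for two seconds without forcing it, and let it come back up. Leave the squat jar, the dropper bottle and the mug where they are.

Things in the scene. Friction and masses are not known exactly. Their poses are not given: they have to be found in the camera images.
- press: Grey hand press, fixed. Origin: centre of the underside of its base plate, 140 (x) x 280 (y) x 12 mm thick. Its column (52 x 44 mm, 180 mm high) stands at y = +100 mm; the lever runs from there to -y. Ram, guide and anvil fill y = +10 to +80 mm within 20 mm of x = 0. Open on its -x and +x sides.
- pivot (a point): The lever's pivot, on the column, 160 mm above the bench; hinge axis along the press's x. The lever is a steel bar 22 mm wide, 16 mm thick, rising at 0.27 rad from here to the pad at rest. Over the tall jar (about 190 mm from the pivot) its underside is about 200 mm above the bench: no room for a gripper straight above the jar.
- lever_pad (a point): Centre of the upper face of the round black pad at the lever's free end (52 mm across, 14 mm thick, 260 mm from the pivot); moves with the lever, about 245 mm above the bench at rest and about 140 mm lower at the stop. Its force against a downward push grows from about 4 N to about 12 N at the stop.
- lever (a joint): Lever angle in rad: 0 at rest (up, sprung), grows as the lever is pressed down; hard stop at about 0.55. With the jar beneath it the lever only gets to about 0.44.
- tall_jar: Closed white plastic screw-lid jar, 56 mm in diameter, 105 mm tall, about 0.2 kg, standing on the base plate (12 mm above the bench) under the lever. Origin: centre of its underside, z up its axis.
- coaster: Plain round cork coaster fixed to the bench, 100 mm across, 5 mm thick. Origin: centre of its underside.
- squat_jar: Bystander: white screw-lid jar with paper label, 68 mm in diameter, 70 mm tall. Origin: centre of its underside.
- dropper: Bystander: slim white bottle, 42 mm in diameter, 110 mm tall. Origin: centre of its underside.
- mug: Bystander: white ceramic mug, 80 mm in diameter, 90 mm tall, handle at its +y side. Origin: centre of its underside.

How it is judged (in metres and radians):
On the way, in this order (a step that is already met when the one before it is completed fails the run):
1. the tall jar stands upright on the coaster, released (horizontal distance between tall_jar and coaster below 0.02 m and z of tall_jar in the frame of coaster below 0.01 m and angle between tall_jar's own z axis and vertical below 0.1 rad and linear speed of tall_jar below 0.02 m/s and contact force between tall_jar and the arm below 0.2 N and contact force between tall_jar and the fingers below 0.2 N), for 0.2 s.
2. the lever is kept fully down at its stop (beyond 0.525 rad) for 1 s (value of joint lever above 0.525 rad), for 1 s.
At the end, for the whole second after the job is handed in: The tall jar stands at rest and upright (within 0.1 rad) on the coaster, its centre within 20 mm of the coaster's, and the lever is back up (below 0.05 rad) after having been held at its stop (horizontal distance between tall_jar and coaster below 0.02 m and z of tall_jar in the frame of coaster below 0.01 m and angle between tall_jar's own z axis and vertical below 0.1 rad and linear speed of tall_jar below 0.02 m/s and value of joint lever below 0.05 rad); the robot touches nothing.
It fails at once if the tall jar is tipped beyond 0.5 rad (angle between tall_jar's own z axis and vertical above 0.5 rad).
It fails at once if the press or its lever is forced (more than 50 N from the fingers) (contact force between press and the fingers above 50 N).
It fails at once if a bystander is moved more than 30 mm (distance of any of squat_jar, dropper, mug from where it was at the start of the episode above 0.03 m).
It fails at once if a bystander is tipped over (angle between any of squat_jar, dropper, mug's own z axis and vertical above 0.5 rad).
It also fails if it takes over 72 s, if anything falls off the work surface, if the arm or the gripper's body presses on something with over 40 N, if the wrist force passes 120 N, or if a joint passes its speed limit or range.

### The arm

A 6-joint arm with a two-finger parallel gripper is mounted at the origin on the work surface. World frame = base frame: x ahead of the robot, y to its left, z up, the work surface at z = 0. Lengths are in mm, angles in rad, forces in N, time in s.
With the tool pointing down it reaches from about 275 to 1000 mm from the base axis. Payload 8.4 kg.
Tool frame: the origin (TCP) lies between the finger pads; the fingertips stand 17 mm ahead of it and the grasp point (between the pads) lies 2 mm behind it; z points along the fingers, y is the line along which they close (so a half turn about z gives the same grasp; the last joint's range is limited). The gripper opens to 85 mm and grips with 20 to 120 N. Pads are 22 mm wide; open, the fingers measure 114 mm over their backs; the gripper's body (76 mm by 85 mm) begins 54 mm behind the grasp point. The pads swing forward as they close: fully open they stand 13 mm farther back than shut.
Start: joints at [-1.125, 0.353, 1.633, -0, 1.155, -0.002], TCP at [270.614, -563.379, 248.281] pointing down, gripper open.
Joint ranges: [-2.63, 2.63], [-0.92, 2.1], [0.06, 2.66], [-1.3, 4.44], [0, 2.69], [-3.02, 3.02]. Speed limits (rad/s): [2.22, 2.22, 2.79, 3.14, 3.14, 3.14].

### API

Orientations are given as [roll, pitch, yaw] about the fixed x, y, z axes, in that order (R = Rz(yaw) Ry(pitch) Rx(roll)).
In Python, from rig import sense, grab_frame, sign_off gives the robot as it stands. The module is installed in compiled form; this text tells all that it offers.
- The arm moves only by the tool send_rows, never from a script. Its argument "moves" is a list that holds one entry, the list of rows, each a list of 7 numbers: the shift along the world's x, y, z in m, then the turn, a rotation vector about the world's x, y, z in rad, then the opening, from -1 (shut) to 1 (fully open). In form: [[[dx, dy, dz, rx, ry, rz, jaw], ...]]. A call has 1 to 10 rows; each row shifts and turns the commanded pose from where the row before left it; what a row does not reach is not made up. A row lasts 1/10 s, in which the tool goes at most 50 mm and 8.59 degrees, less where a joint would pass 70% of its speed; a pose out of reach is approached as far as the arm can. A call with a gripper value outside its range is refused whole. The fingers move at their own pace and stop on an object; "grip_force" is the grip in N (left out, the last holds). Time passes only in rows, so rows that do not move let the fingers close. It gives the time, the measured TCP pose, the force, the opening and the grip force at its end, in the units of the state.
- sense(): the state, without advancing time (a new reading comes with each control period).
- grab_frame(name): name is "scene" or "top"; returns a dict with "img" (420x560x3 uint8, red, green, blue), "mtx" (3x3 intrinsics, pixels), "rvec" (rotation vector, rad) and "tvec" (3), from world to camera coordinates, as OpenCV has them. Camera axes: x right, y down, z forward; pixel columns grow to the right and rows downward; lengths in mm; the calibration is good to about 2 mm. A picture is of the moment at which its call begins. There is no depth.
- sign_off(): hands the job in; it is judged then, once.
The state is a dict: "clock": time; "qpos": joint angles; "qvel": joint speeds; "joint_efforts": joint torques, N m; "eef_pos": TCP position; "tcp_rot": TCP orientation; "contact_force": force on the tool from outside, world axes, zero at the start; "wrist_torque": the same for the moment, N m; "opening": opening from 0.0 (shut) to 1.0 (fully open); "grasp_force": force on a finger pad.
Only numpy, scipy, OpenCV 4.12 (cv2) and the standard library are available. Lean on these libraries where they do the work, as an engineer would, in place of code of your own. Each camera call takes 0.05 s, during which the arm holds its last target. There are 200 camera calls.

## Working session

There is one attempt and no reset: what is moved stays moved. The work goes in short steps, Python scripts to look and compute and a tool call to move; the robot and the scene stay as the last step left them, time stands still between calls to the robot, and variables do not carry over. Pictures are saved under pics/ and viewed, at most 10 in all, crops included, and the job is handed in when it is done.

Besides the shell and the picture viewer there is one more tool, called after "Call:" as name(argument=value, ...), one argument or row to a line, values as JSON. send_rows: Moves the arm, as the interface text tells. Its arguments: {"type":"object","properties":{"moves":{"type":"array"},"grip_force":{"type":"number"}},"required":["moves"]}

```bash
mkdir -p pics
python3 - <<'E'
from rig import *
import cv2,numpy as np
s=sense();print(s)
for n in("scene","top"):
    f=grab_frame(n);cv2.imwrite(f"pics/{n}0.png",f["img"][:,:,::-1]);np.savez(f"{n}0.npz",**f)
    R=cv2.Rodrigues(np.array(f["rvec"]))[0];print(n,-R.T@np.array(f["tvec"]).ravel())
E
```

```text
{'clock': 0.0, 'qpos': array([-1.12539312e+00,  3.53603848e-01,  1.63412889e+00,  1.18061447e-05,
        1.15522177e+00, -2.42246496e-03]), 'qvel': array([-0.00165238, -0.0008451 , -0.00264246, -0.00072579, -0.00136311,
        0.00169206]), 'joint_efforts': array([-1.16462135e-03, -6.05257416e+01, -3.42063403e+01, -7.06985020e-05,
        9.58168617e-03,  1.32217458e-06]), 'eef_pos': array([ 270.42383157, -562.96355475,  247.59158433]), 'tcp_rot': array([-3.14023082e+00, -1.40937832e-05,  4.47820885e-01]), 'contact_force': array([-0.07521871, -1.10780419, -0.2716366 ]), 'wrist_torque': array([-0.02464776,  0.02320194,  0.00941251]), 'grasp_force': 0.0, 'opening': 0.9986137913885589}
scene [1442.4467947   134.98540951  820.77278964]
top [ 443.91111816  -46.40865935 1270.71876271]
```

View pics/scene0.png

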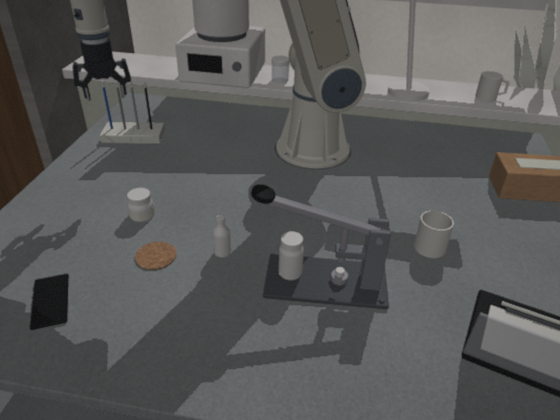

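View pics/top0.png

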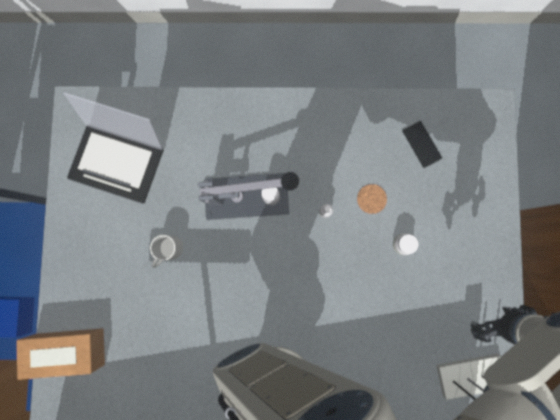

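The scene view shows the tall jar at about (291,255), pad (262,194), coaster (155,255), dropper (222,238), squat jar (140,204) and mug (434,235). In the top view the jar lid is at (270,195), pad (290,181), coaster (372,198), dropper (326,210), squat jar (407,244) and mug (163,247).

```bash
cat > h.py <<'E'
import cv2,numpy as np
def cam(f):
    return np.array(f["mtx"],float),cv2.Rodrigues(np.array(f["rvec"],float))[0],np.array(f["tvec"],float).ravel()
def ray(f,p):
    K,R,t=cam(f);d=R.T@np.linalg.inv(K)@np.array([p[0],p[1],1.]);return -R.T@t,d/np.linalg.norm(d)
def onz(f,p,z):
    c,d=ray(f,p);return c+d*(z-c[2])/d[2]
def tri(f,p,g,q):
    c,d=ray(f,p);e,h=ray(g,q);s=np.linalg.lstsq(np.c_[d,-h],e-c,rcond=None)[0]
    a,b=c+s[0]*d,e+s[1]*h;return (a+b)/2,np.linalg.norm(a-b)
def proj(f,X):
    K,R,t=cam(f);return cv2.projectPoints(np.array(X,float).reshape(-1,3),np.array(f["rvec"],float),t,K,None)[0].reshape(-1,2)
def blobs(m,lo=25):
    n,_,st,ce=cv2.connectedComponentsWithStats(m.astype(np.uint8));return [(st[i].tolist(),ce[i].round(1).tolist()) for i in range(1,n) if st[i][4]>=lo]
E
python3 - <<'E'
from h import *
S=np.load("scene0.npz");T=np.load("top0.npz")
for n,f,roi in(("S",S,(100,170,400,330)),("T",T,(140,120,470,280))):
    im=f["img"].astype(int);x0,y0,x1,y1=roi
    sub=np.zeros(im.shape[:2],bool);sub[y0:y1,x0:x1]=1
    r,g,b=im[...,0],im[...,1],im[...,2]
    for k,m,z in(("cork",(r-b>35),5),("white",(im.min(2)>(125 if n=="S" else 165)),105),("black",im.max(2)<30,245)):
        for st,c in blobs(m&sub): print(n,k,st,c,onz(f,c,z).round()[:2])
# base corners by eye, for checking
for p in((203,193),(288,180),(289,213),(205,220)):print("base top",onz(T,p,12).round())
for p in((271,257),(387,263),(385,304),(265,295)):print("base scene",onz(S,p,12).round())
print("pad",tri(S,(262,192),T,(290,180.5)))
o=np.vstack([cv2.resize(S["img"][170:320,240:400],(800,750))[:600,:,::-1]]);cv2.imwrite("pics/s1.png",o)
cv2.imwrite("pics/t1.png",cv2.resize(T["img"][160:235,190:310],(800,500),interpolation=cv2.INTER_CUBIC)[:,:,::-1])
E
```

```text
S cork [135, 242, 41, 27, 850] [155.2, 255.0] [ 616. -311.]
S white [127, 188, 23, 13, 230] [138.0, 193.7] [ 510. -386.]
S white [281, 231, 22, 15, 237] [291.8, 238.4] [601.  23.]
S white [336, 267, 9, 7, 47] [339.7, 269.7] [681. 138.]
S black [252, 185, 22, 18, 189] [260.1, 193.5] [639. -42.]
T cork [357, 185, 30, 29, 675] [371.6, 198.6] [ 611. -309.]
T white [140, 148, 11, 35, 213] [143.4, 161.1] [707. 426.]
T white [262, 186, 16, 17, 201] [269.1, 193.4] [610.  27.]
T white [323, 206, 11, 12, 82] [328.3, 212.0] [ 554. -156.]
T white [150, 235, 25, 25, 254] [166.4, 246.0] [442. 341.]
T white [396, 234, 24, 22, 387] [407.8, 244.9] [ 458. -397.]
base top [621. 256.  12.]
base top [669. -29.  12.]
base top [558. -34.  12.]
base top [530. 246.  12.]
base scene [572. -30.  12.]
base scene [535. 249.  12.]
base scene [670. 246.  12.]
base scene [697. -18.  12.]
pad (array([626.98486282, -39.11551922, 241.00739757]), np.float64(2.2548929775595603))
```

View pics/s1.png

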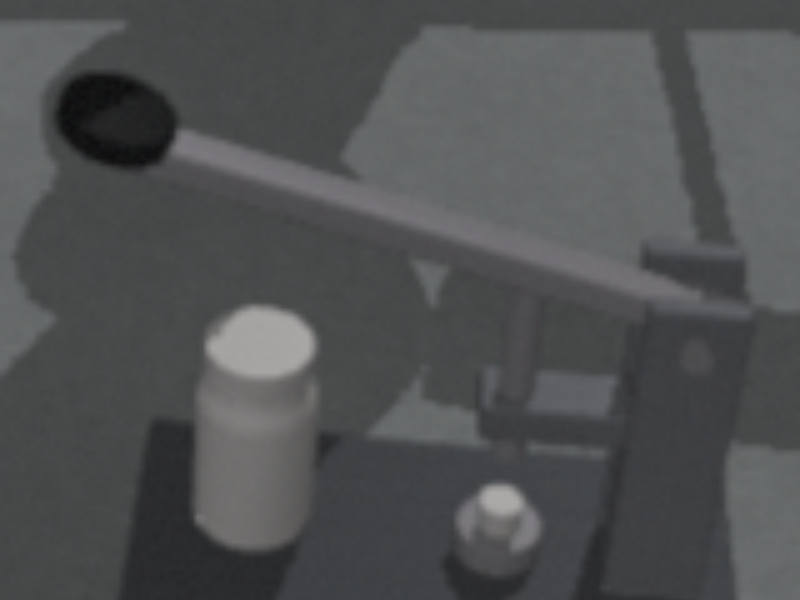

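View pics/t1.png

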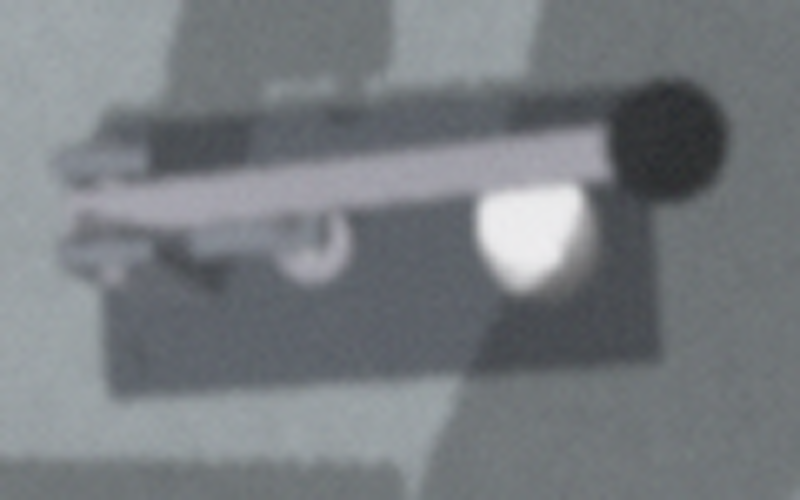

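Crops: in full pixels the lid top ellipse centre is scene (292.2,238.6), pad centre (263,194); in the top view the pad is (290.2,180.7), and the near base edge runs from (288.5,214.3) to (206.8,219.6).

```bash
cat >> h.py <<'E'
from scipy.spatial.transform import Rotation as Ro
def tool(psi,tau,s=-1):
    a=np.array([np.cos(psi)*np.cos(tau),np.sin(psi)*np.cos(tau),-np.sin(tau)]);y=s*np.array([-np.sin(psi),np.cos(psi),0])
    return Ro.from_matrix(np.c_[np.cross(y,a),y,a])
def delta(psi,tau,s=-1,rot=None):
    if rot is None:
        from rig import sense
        rot=sense()["tcp_rot"]
    return (tool(psi,tau,s)*Ro.from_euler("xyz",rot).inv()).as_rotvec()
E
python3 - <<'E'
from h import *
S=np.load("scene0.npz");T=np.load("top0.npz")
a,b=onz(T,(288.5,214.3),12),onz(T,(206.8,219.6),12);print(a,b,np.linalg.norm(a-b))
d=(b-a)/np.linalg.norm(b-a);yaw=np.arctan2(-d[0],d[1]);print("press yaw",yaw)
print("jar S",onz(S,(292.2,238.6),117),"T lidcol",onz(T,(269.8,195),117))
print("pad",tri(S,(263,193.5),T,(290.2,180.7)))
print("coaster",onz(S,(155.2,255),5),onz(T,(371.6,198.6),5))
print("jar bottom front S",onz(S,(290.4,279.6),12))
print("delta",delta(yaw,.6,-1),delta(yaw,.6,1))
E
```

```text
[553.60695642 -32.90350724  12.        ] [531.74951438 239.58525397  12.        ] 273.363993162033
press yaw 0.08004272529006912
jar S [616.04642518  26.16881414 117.        ] T lidcol [602.99523644  24.2365651  117.        ]
pad (array([626.84005099, -38.35736713, 237.27299922]), np.float64(0.36865761119575835))
coaster [ 616.02481985 -310.75707926    5.        ] [ 610.98890694 -309.3860696     5.        ]
jar bottom front S [638.30324913  29.52470907  12.        ]
delta [ 0.25344421 -0.94248385 -0.33889331] [-1.28536135 -0.34900517  2.48261466]
```

Call:
send_rows(
  moves=[
    [[0.0137,0.0386,0.002,0.0169,-0.0628,-0.0226,1],[0.0137,0.0386,0.002,0.0169,-0.0628,-0.0226,1],[0.0137,0.0386,0.002,0.0169,-0.0628,-0.0226,1],[0.0137,0.0386,0.002,0.0169,-0.0628,-0.0226,1],[0.0137,0.0386,0.002,0.0169,-0.0628,-0.0226,1],[0.0137,0.0386,0.002,0.0169,-0.0628,-0.0226,1],[0.0137,0.0386,0.002,0.0169,-0.0628,-0.0226,1],[0.0137,0.0386,0.002,0.0169,-0.0628,-0.0226,1],[0.0137,0.0386,0.002,0.0169,-0.0628,-0.0226,1],[0.0137,0.0386,0.002,0.0169,-0.0628,-0.0226,1]],
  ],
)

```text
clock: 1.1
eef_pos: [407.6, -176.1, 268.3]
tcp_rot: [3.091, -0.649, 0.229]
contact_force: [0.6, 0.9, 0.9]
opening: 1.001
grasp_force: 0.0
```

Call:
send_rows(
  moves=[
    [[0.0137,0.0386,0,0.0169,-0.0628,-0.0226,1],[0.0137,0.0386,0,0.0169,-0.0628,-0.0226,1],[0.0137,0.0386,0,0.0169,-0.0628,-0.0226,1],[0.0137,0.0386,0,0.0169,-0.0628,-0.0226,1],[0.0137,0.0386,0,0.0169,-0.0628,-0.0226,1],[0,0,0,0,0,0,1],[0,0,0,0,0,0,1]],
  ],
)

```text
clock: 1.8
eef_pos: [467.1, -30.0, 275.5]
tcp_rot: [3.116, -0.918, 0.14]
contact_force: [1.1, -1.5, 0.4]
opening: 0.999
grasp_force: 0.0
```

Run:
```python
from h import *
from rig import *
s=sense();print(s["clock"],s["eef_pos"],s["qpos"].round(2),"rem",delta(.08,.6),np.array([475,16,80])-s["eef_pos"])
```

```text
1.8 [467.08409936 -30.00292899 275.53241858] [-0.28 -0.19  2.5   1.76  0.31 -0.45] rem [ 0.02064422 -0.05079236 -0.03938679] [   7.91590064   46.00292899 -195.53241858]
```

Call:
send_rows(
  moves=[
    [[0.01,0.01,-0.003,0.001,0.03,-0.008,1],[0.01,0.01,-0.003,0.001,0.03,-0.008,1],[0.01,0.01,-0.003,0.001,0.03,-0.008,1],[0.01,0.01,-0.003,0.001,0.03,-0.008,1],[0.01,0.01,-0.003,0.001,0.03,-0.008,1],[0,0,0,0,0,0,1],[0,0,0,0,0,0,1]],
  ],
)

```text
clock: 2.5
eef_pos: [505.1, 8.6, 262.5]
tcp_rot: [-3.138, -0.796, 0.087]
contact_force: [0.2, 0.2, -0.3]
opening: 1.0
grasp_force: 0.0
```

```bash
cat > st.py <<'E'
import sys
from h import *
from rig import *
p,t=float(sys.argv[1]),float(sys.argv[2]);g=np.array(list(map(float,sys.argv[3:6])))
s=sense();print(s["clock"],s["eef_pos"].round(1),s["qpos"].round(2),"rot",delta(p,t).round(3),"go",(g-s["eef_pos"]).round(1))
E
python3 st.py .08 .8 520 19 82
```

```text
2.5 [505.1   8.6 262.5] [-0.05 -0.11  2.39  1.02  0.12  0.46] rot [-0.005  0.025 -0.01 ] go [  14.9   10.4 -180.5]
```

Call:
send_rows(
  moves=[
    [[0.003,0.002,-0.018,0,0.005,-0.002,1],[0.003,0.002,-0.018,0,0.005,-0.002,1],[0.003,0.002,-0.018,0,0.005,-0.002,1],[0.003,0.002,-0.018,0,0.005,-0.002,1],[0.003,0.002,-0.018,0,0.005,-0.002,1],[0,0,0,0,0,0,1],[0,0,0,0,0,0,1]],
  ],
)

```text
clock: 3.2
eef_pos: [512.7, 19.0, 222.9]
tcp_rot: [-3.116, -0.789, 0.079]
contact_force: [0.6, 1.1, -0.1]
opening: 0.999
grasp_force: 0.0
```

```bash
python3 st.py .08 .8 525 19 82
```

```text
3.2 [512.7  19.  222.9] [-0.03  0.    2.42  2.11  0.12 -0.62] rot [-0.019  0.016 -0.016] go [  12.3   -0.  -140.9]
```

Call:
send_rows(
  moves=[
    [[0.001,0,-0.015,-0.002,0.002,-0.002,1],[0.001,0,-0.015,-0.002,0.002,-0.002,1],[0.001,0,-0.015,-0.002,0.002,-0.002,1],[0.001,0,-0.015,-0.002,0.002,-0.002,1],[0.001,0,-0.015,-0.002,0.002,-0.002,1],[0.001,0,-0.015,-0.002,0.002,-0.002,1],[0.001,0,-0.015,-0.002,0.002,-0.002,1],[0.001,0,-0.015,0,0,0,1],[0,0,0,0,0,0,1],[0,0,0,0,0,0,1]],
  ],
)

```text
clock: 4.2
eef_pos: [520.7, 20.7, 108.0]
tcp_rot: [-3.13, -0.774, 0.078]
contact_force: [0.2, 0.2, -0.2]
opening: 1.003
grasp_force: 0.0
```

```bash
python3 st.py .08 .8 525 19 82
```

```text
4.2 [520.7  20.7 108. ] [-0.01  0.35  2.47  2.98  0.46 -1.48] rot [-0.009  0.003 -0.006] go [  4.3  -1.7 -26. ]
```

Good branch. Lower the rest, then advance toward the jar, and take a look.

Call:
send_rows(
  moves=[
    [[0.002,-0.001,-0.013,-0.004,0,-0.003,1],[0.002,-0.001,-0.013,-0.004,0,-0.003,1],[0.013,0.001,0,0,0,0,1],[0.013,0.001,0,0,0,0,1],[0.013,0.001,0,0,0,0,1],[0,0,0,0,0,0,1],[0,0,0,0,0,0,1]],
  ],
)

```text
clock: 4.9
eef_pos: [564.2, 21.6, 82.4]
tcp_rot: [3.141, -0.775, 0.08]
contact_force: [-0.5, 0.1, 0.3]
opening: 1.005
grasp_force: 0.0
```

```bash
python3 st.py .08 .8 615 27 82
python3 - <<'E'
from h import *
from rig import *
a=grab_frame("scene")["img"][180:320,220:400];b=grab_frame("top")["img"][150:270,220:340]
o=np.hstack([cv2.resize(a,(450,350)),cv2.resize(b,(350,350))]);cv2.imwrite("pics/p2.png",o[:,:,::-1])
E
```

```text
4.9 [564.2  21.6  82.4] [ 0.01  0.45  2.39  3.03  0.48 -1.52] rot [-0.     0.004  0.   ] go [50.8  5.4 -0.4]
```

View pics/p2.png

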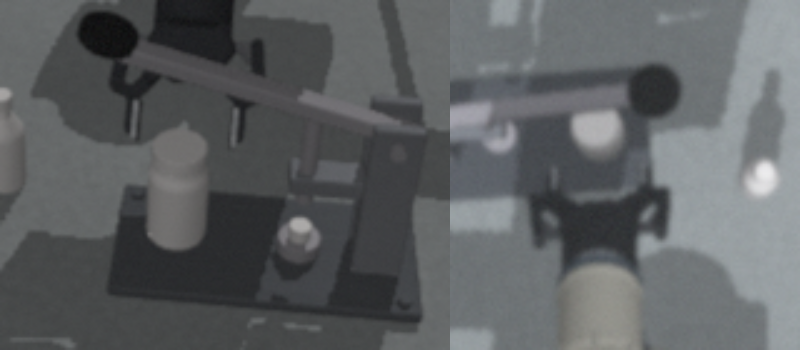

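The picture shows the open fingers facing the jar: in the top crop the finger tips are at about (550,185) and (648,185), the jar at (598,135), so they are centred on it. I'll advance and close.

Call:
send_rows(
  moves=[
    [[0.011,0.001,0,0,0,0,1],[0.01,0.001,0,0,0,0,1],[0.01,0.001,0,0,0,0,1],[0.01,0.001,0,0,0,0,1],[0.01,0.001,0,0,0,0,1],[0,0,0,0,0,0,1],[0,0,0,0,0,0,1]],
  ],
  grip_force=25,
)

```text
clock: 5.7
eef_pos: [614.6, 26.5, 81.5]
tcp_rot: [3.141, -0.773, 0.08]
contact_force: [0.3, 0.3, -0.1]
opening: 1.003
grasp_force: 0.0
```

Call:
send_rows(
  moves=[
    [[0,0,0,0,0,0,0.4],[0,0,0,0,0,0,0.2],[0,0,0,0,0,0,0.0],[0,0,0,0,0,0,-0.2],[0,0,0,0,0,0,-0.2],[0,0,0,0,0,0,-0.2],[0,0,0,0,0,0,-0.2],[0,0,0,0,0,0,-0.2]],
  ],
  grip_force=25,
)

```text
clock: 6.5
eef_pos: [614.7, 26.4, 81.9]
tcp_rot: [3.141, -0.774, 0.08]
contact_force: [-1.3, -1.3, 5.4]
opening: 0.644
grasp_force: 26.3
```

Call:
send_rows(
  moves=[
    [[0,0,0.004,0,0,0,-0.2],[0,0,0.005,0,0,0,-0.2],[0,0,0.006,0,0,0,-0.2],[-0.003,0,0,0,0,0,-0.2],[-0.008,-0.001,0,0,0,0,-0.2],[-0.012,-0.001,0,0,0,0,-0.2],[-0.015,-0.001,0,0,0,0,-0.2],[-0.015,-0.001,0,0,0,0,-0.2],[-0.015,-0.001,0,0,0,0,-0.2],[-0.012,-0.001,0,0,0,0,-0.2]],
  ],
  grip_force=35,
)

```text
clock: 7.5
eef_pos: [532.4, 20.4, 96.2]
tcp_rot: [3.141, -0.772, 0.08]
contact_force: [-0.1, -0.2, -1.0]
opening: 0.641
grasp_force: 37.1
```

```bash
python3 st.py .08 .8 525 19 230
python3 - <<'E'
from h import *
from rig import *
a=grab_frame("scene")["img"][160:320,200:400];b=grab_frame("top")["img"][150:270,220:340]
o=np.hstack([cv2.resize(a,(450,360)),cv2.resize(b,(350,360))]);cv2.imwrite("pics/p3.png",o[:,:,::-1])
E
```

```text
7.5 [532.4  20.4  96.2] [ 0.    0.39  2.45  3.02  0.47 -1.52] rot [0.    0.001 0.001] go [ -7.4  -1.4 133.8]
```

View pics/p3.png

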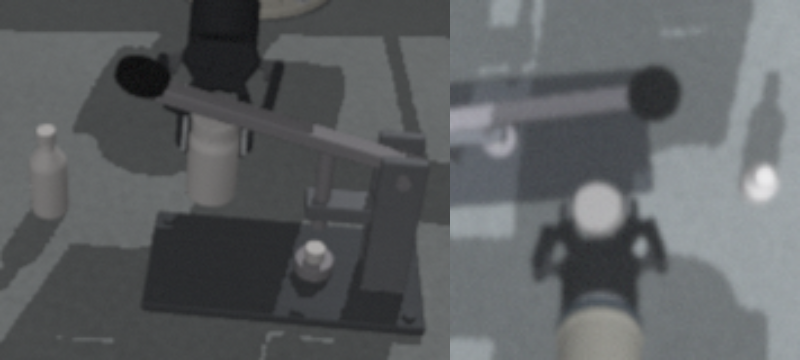

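The picture shows the jar upright between the fingers, clear of the lever (lid at about (270.7,219) in the top image). I'll lift it and swing it past the dropper.

Call:
send_rows(
  moves=[
    [[0,0,0.007,0,0,0,-0.2],[0,0,0.013,0,0,0,-0.2],[0,0,0.015,0,0,0,-0.2],[0,0,0.015,0,0,0,-0.2],[0,0,0.015,0,0,0,-0.2],[0,0,0.015,0,0,0,-0.2],[0,0,0.015,0,0,0,-0.2],[0,0,0.01,0,0,0,-0.2],[0,0,0.004,0,0,0,-0.2],[0,0,0,0,0,0,-0.2]],
  ],
)

```text
clock: 8.6
eef_pos: [535.8, 20.4, 207.7]
tcp_rot: [3.14, -0.777, 0.08]
contact_force: [0.2, 0.9, -1.2]
opening: 0.642
grasp_force: 37.3
```

Call:
send_rows(
  moves=[
    [[-0.001,-0.008,0,0,0,-0.018,-0.2],[-0.001,-0.015,0,0,0,-0.034,-0.2],[-0.002,-0.016,0,0,0,-0.034,-0.2],[-0.002,-0.016,0,0,0,-0.034,-0.2],[-0.002,-0.016,0,0,0,-0.034,-0.2],[-0.002,-0.016,0,0,0,-0.034,-0.2],[-0.002,-0.016,0,0,0,-0.034,-0.2],[-0.002,-0.016,0,0,0,-0.034,-0.2],[-0.003,-0.015,0,0,0,-0.034,-0.2]],
  ],
)

```text
clock: 9.5
eef_pos: [517.8, -114.4, 205.8]
tcp_rot: [3.141, -0.774, -0.212]
contact_force: [-0.8, 0.2, -1.9]
opening: 0.637
grasp_force: 37.3
```

```bash
python3 st.py -.47 .773 472 -240 200
```

```text
9.5 [ 517.8 -114.4  205.8] [-0.23  0.07  2.4   3.04  0.1  -1.48] rot [-0.008 -0.023 -0.258] go [ -45.8 -125.6   -5.8]
```

Call:
send_rows(
  moves=[
    [[-0.006,-0.016,0,-0.001,-0.003,-0.032,-0.2],[-0.006,-0.016,0,-0.001,-0.003,-0.032,-0.2],[-0.006,-0.016,0,-0.001,-0.003,-0.032,-0.2],[-0.006,-0.016,0,-0.001,-0.003,-0.032,-0.2],[-0.006,-0.016,0,-0.001,-0.003,-0.032,-0.2],[-0.006,-0.016,0,-0.001,-0.003,-0.032,-0.2],[-0.006,-0.016,0,-0.001,-0.003,-0.032,-0.2],[-0.004,-0.012,0,-0.001,-0.003,-0.032,-0.2],[0,0,0,0,0,0,-0.2]],
  ],
)

```text
clock: 10.4
eef_pos: [471.5, -238.4, 205.7]
tcp_rot: [-3.141, -0.799, -0.469]
contact_force: [0.7, -0.5, -0.2]
opening: 0.641
grasp_force: 37.3
```

```bash
python3 st.py -.47 .773 613 -310 88
python3 - <<'E'
from h import *
from rig import *
S=grab_frame("scene");T=grab_frame("top");s=sense();z=s["eef_pos"][2]+36
for f,th in((S,125),(T,165)):
    u=proj(f,s["eef_pos"]+np.array([0,0,20]))[0].astype(int);m=f["img"].min(2)>th;k=np.zeros_like(m);k[u[1]-40:u[1]+40,u[0]-40:u[0]+40]=1
    print(u,[(b,onz(f,b[1],z).round(1)) for b in blobs(m&k)])
a=S["img"][130:290,80:280];b=T["img"][170:290,300:420]
o=np.hstack([cv2.resize(a,(450,360)),cv2.resize(b,(350,360))]);cv2.imwrite("pics/p4.png",o[:,:,::-1])
E
```

```text
10.4 [ 471.5 -238.4  205.7] [-0.47  0.07  2.42  3.12  0.14 -1.55] rot [ 0.     0.001 -0.002] go [ 141.5  -71.6 -117.7]
[195 151] [(([185, 142, 9, 9, 57], [189.0, 145.8]), array([ 476.6, -250.4,  241.7]))]
[362 238] [(([322, 205, 12, 14, 116], [327.0, 211.7]), array([ 542.2, -139.7,  241.7])), (([355, 230, 18, 18, 258], [363.3, 238.5]), array([ 471.3, -237.5,  241.7])), (([396, 237, 6, 19, 68], [399.2, 247.0]), array([ 450.2, -333.1,  241.7]))]
```

View pics/p4.png

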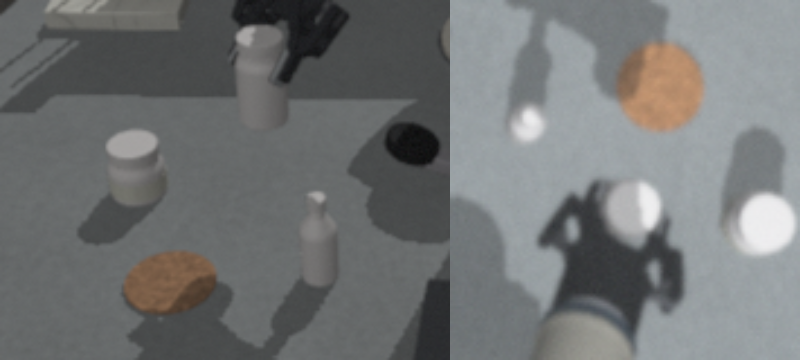

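The picture shows the jar held at top (363,238), its axis coinciding with the TCP. The coaster lies at (371.6,198.6), free all around.

Call:
send_rows(
  moves=[
    [[0.01,-0.005,-0.002,0.001,0.002,0,-0.2],[0.018,-0.009,-0.008,0.001,0.002,0,-0.2],[0.018,-0.009,-0.012,0.001,0.002,0,-0.2],[0.018,-0.009,-0.012,0.001,0.002,0,-0.2],[0.018,-0.009,-0.012,0.001,0.002,0,-0.2],[0.018,-0.009,-0.012,0.001,0.002,0,-0.2],[0.018,-0.009,-0.012,0.001,0.002,0,-0.2],[0.014,-0.008,-0.012,0.001,0.002,0,-0.2],[0.008,-0.004,-0.012,0.001,0.002,0,-0.2],[0,0,0,0.001,0.002,0,-0.2]],
  ],
)

```text
clock: 11.5
eef_pos: [612.9, -308.4, 109.9]
tcp_rot: [-3.141, -0.775, -0.466]
contact_force: [-1.3, -0.2, -1.5]
opening: 0.642
grasp_force: 37.8
```

Call:
send_rows(
  moves=[
    [[0,0,-0.004,0,0,0,-0.2],[0,0,-0.004,0,0,0,-0.2],[0,0,0,0,0,0,-0.2],[0,0,0,0,0,0,-0.2]],
  ],
)

```text
clock: 11.9
eef_pos: [611.5, -308.4, 104.0]
tcp_rot: [-3.141, -0.777, -0.467]
contact_force: [0.2, -0.2, -1.4]
opening: 0.639
grasp_force: 37.8
```

```bash
python3 st.py -.47 .797 612 -310 75
python3 - <<'E'
from h import *
from rig import *
T=grab_frame("top");s=sense();z=s["eef_pos"][2]+36
u=proj(T,s["eef_pos"]+np.array([0,0,20]))[0].astype(int);im=T["img"].astype(int);m=im.min(2)>150;k=np.zeros_like(m);k[u[1]-25:u[1]+25,u[0]-25:u[0]+25]=1
print(u,[(b,onz(T,b[1],z).round(1)) for b in blobs(m&k)])
E
```

```text
11.9 [ 611.5 -308.4  104. ] [-0.47  0.49  2.14  3.13  0.27 -1.56] rot [ 0.001  0.003 -0.004] go [  0.5  -1.6 -29. ]
[379 193] [(([372, 168, 32, 46, 824], [391.7, 189.1]), array([ 622.6, -341.1,  140.2])), (([354, 170, 11, 24, 162], [357.8, 180.5]), array([ 647.3, -240.4,  140.2])), (([354, 205, 4, 13, 40], [355.2, 210.2]), array([ 557.7, -232.6,  140.2]))]
```

Call:
send_rows(
  moves=[
    [[0,-0.001,-0.006,0,0,0,-0.2],[0,0,-0.006,0,0,0,-0.2],[0,0,-0.006,0,0,0,-0.2],[0,0,-0.004,0,0,0,-0.2],[0,0,-0.003,0,0,0,-0.2],[0,0,-0.001,0,0,0,-0.2],[0,0,0,0,0,0,-0.2],[0,0,0,0,0,0,-0.2]],
  ],
)

```text
clock: 12.75
eef_pos: [611.8, -309.6, 77.9]
tcp_rot: [-3.141, -0.777, -0.467]
contact_force: [-0.5, -0.4, -0.2]
opening: 0.642
grasp_force: 37.8
```

Call:
send_rows(
  moves=[
    [[0,0,-0.001,0,0,0,-0.2],[0,0,-0.001,0,0,0,-0.2],[0,0,0,0,0,0,-0.2],[0,0,0,0,0,0,-0.2]],
  ],
)

```text
clock: 13.15
eef_pos: [611.7, -309.5, 75.8]
tcp_rot: [-3.141, -0.777, -0.467]
contact_force: [0.5, -0.0, -1.8]
opening: 0.639
grasp_force: 37.8
```

Call:
send_rows(
  moves=[
    [[0,0,-0.001,0,0,0,-0.2],[0,0,0,0,0,0,-0.2],[0,0,0,0,0,0,-0.2]],
  ],
)

```text
clock: 13.45
eef_pos: [611.8, -309.6, 74.9]
tcp_rot: [-3.141, -0.777, -0.467]
contact_force: [-0.7, -0.8, -0.1]
opening: 0.637
grasp_force: 37.8
```

Run:
```python
from h import *
from rig import *
a=grab_frame("scene")["img"][180:300,80:230];b=grab_frame("top")["img"][150:270,310:430]
o=np.hstack([cv2.resize(a,(450,360)),cv2.resize(b,(350,360))]);cv2.imwrite("pics/p5.png",o[:,:,::-1])
```

```text
(no output)
```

View pics/p5.png

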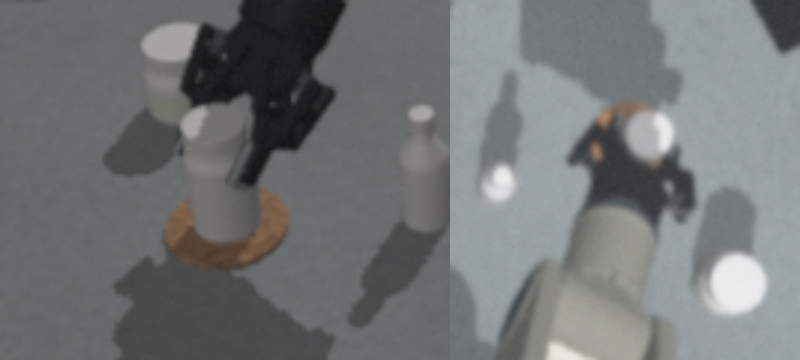

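The picture shows the jar standing over the middle of the coaster (scene crop (225,225) base, coaster centre (226,226)). I'll settle it, then release.

Call:
send_rows(
  moves=[
    [[0,0,-0.001,0,0,0,-0.2],[0,0,0,0,0,0,-0.2],[0,0,0,0,0,0,-0.2]],
  ],
)

```text
clock: 13.85
eef_pos: [612.4, -310.0, 74.9]
tcp_rot: [-3.141, -0.779, -0.467]
contact_force: [-2.0, 1.3, 5.5]
opening: 0.641
grasp_force: 38.3
```

Call:
send_rows(
  moves=[
    [[0,0,-0.0005,0,0,0,-0.2],[0,0,0,0,0,0,0.1],[0,0,0,0,0,0,0.4],[0,0,0,0,0,0,0.7],[0,0,0,0,0,0,1],[0,0,0,0,0,0,1],[0,0,0,0,0,0,1],[0,0,0,0,0,0,1],[0,0,0,0,0,0,1]],
  ],
)

```text
clock: 14.75
eef_pos: [611.6, -309.5, 73.2]
tcp_rot: [-3.141, -0.777, -0.467]
contact_force: [0.4, 0.6, -0.2]
opening: 1.0
grasp_force: 0.0
```

Call:
send_rows(
  moves=[
    [[-0.005,0.0025,0,0,0,0,1],[-0.01,0.005,0,0,0,0,1],[-0.012,0.006,0,0,0,0,1],[-0.014,0.007,0,0,0,0,1],[-0.014,0.007,0,0,0,0,1],[-0.014,0.007,0,0,0,0,1],[-0.014,0.007,0,0,0,0,1],[-0.007,0.003,0.005,0,0,0,1],[0,0,0.01,0,0,0,1],[0,0,0.015,0,0,0,1]],
  ],
)

```text
clock: 15.75
eef_pos: [521.5, -265.0, 103.7]
tcp_rot: [-3.141, -0.776, -0.467]
contact_force: [0.8, 0.4, 0.2]
opening: 1.0
grasp_force: 0.0
```

Call:
send_rows(
  moves=[
    [[0,0,0.02,0,0,0,1],[0,0,0.02,0,0,0,1],[0,0,0.02,0,0,0,1],[0,0,0.02,0,0,0,0.5],[0,0,0.02,0,0,0,0],[0,0,0.02,0,0,0,-1],[0,0,0.02,0,0,0,-1],[0,0,0.02,0,0,0,-1],[0,0,0.02,0,0,0,-1],[0,0,0,0,0,0,-1]],
  ],
)

```text
clock: 16.75
eef_pos: [520.5, -263.3, 258.7]
tcp_rot: [3.138, -0.819, -0.466]
contact_force: [-0.0, 0.2, -0.1]
opening: -0.001
grasp_force: 0.0
```

```bash
python3 st.py 0 1.5708 627 -38 300
python3 - <<'E'
from h import *
from rig import *
S=grab_frame("scene");T=grab_frame("top")
X=[[613+50*np.cos(t),-310+50*np.sin(t),5] for t in np.arange(0,6.3,.1)];
im=T["img"].astype(int);m=im.min(2)>150;k=np.zeros_like(m);k[170:235,345:395]=1
print([(b,onz(T,b[1],110).round(1)) for b in blobs(m&k)])
a=S["img"][160:300,80:280];b=T["img"][140:260,270:400]
o=np.hstack([cv2.resize(a,(450,360)),cv2.resize(b,(350,360))]);cv2.imwrite("pics/p6.png",o[:,:,::-1])
E
```

```text
16.75 [ 520.5 -263.3  258.7] [-0.47  0.04  2.28  2.84  0.   -1.27] rot [0.194 0.803 0.441] go [106.5 225.3  41.3]
[(([345, 170, 25, 56, 866], [353.4, 194.1]), array([ 610.3, -232.1,  110. ])), (([367, 170, 28, 65, 979], [385.0, 200.6]), array([ 591.5, -328.3,  110. ]))]
```

View pics/p6.png

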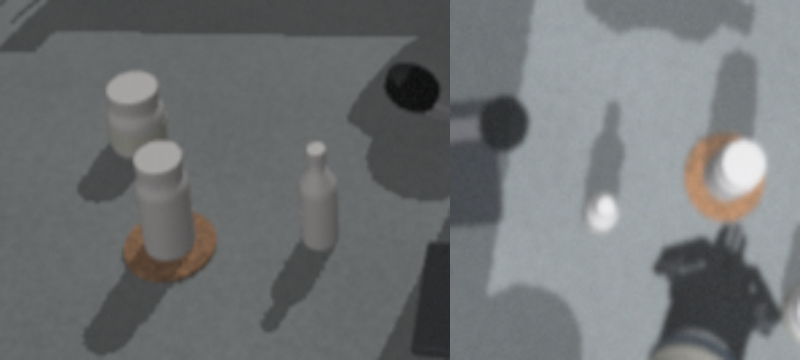

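The picture shows the jar upright and centred on the coaster (top crop (725,178)), dropper and squat jar unmoved, gripper clear. Next I point the tool down and go above the pad.

Call:
send_rows(
  moves=[
    [[0,0,0.008,0.012,0.05,0.028,-1],[0,0,0.008,0.012,0.05,0.028,-1],[0,0,0.008,0.012,0.05,0.028,-1],[0,0,0.008,0.012,0.05,0.028,-1],[0,0,0.008,0.012,0.05,0.028,-1],[0,0,0.008,0.012,0.05,0.028,-1],[0,0,0.008,0.012,0.05,0.028,-1],[0,0,0.008,0.012,0.05,0.028,-1],[0,0,0,0.012,0.05,0.028,-1],[0,0,0,0.012,0.05,0.028,-1]],
  ],
)

```text
clock: 17.85
eef_pos: [508.9, -226.9, 138.6]
tcp_rot: [2.973, -0.587, -0.122]
contact_force: [0.2, 0.4, -0.4]
opening: 0.002
grasp_force: 0.0
```

```bash
python3 st.py 0 1.5708 627 -38 310
```

```text
17.85 [ 508.9 -226.9  138.6] [-0.42  0.24  2.29  2.12  0.   -0.79] rot [0.2   0.575 0.168] go [118.1 188.9 171.4]
```

```bash
python3 st.py .3 .9 530 -200 290; python3 st.py .1 .9 530 -200 290
```

```text
17.85 [ 508.9 -226.9  138.6] [-0.42  0.24  2.29  2.12  0.   -0.79] rot [ 0.145 -0.072  0.521] go [ 21.1  26.9 151.4]
17.85 [ 508.9 -226.9  138.6] [-0.42  0.24  2.29  2.12  0.   -0.79] rot [ 0.136 -0.086  0.321] go [ 21.1  26.9 151.4]
```

Call:
send_rows(
  moves=[
    [[0.002,0.002,0.02,0.014,-0.007,0.05,-1],[0.002,0.002,0.02,0.014,-0.007,0.05,-1],[0.002,0.002,0.02,0.014,-0.007,0.05,-1],[0.002,0.002,0.02,0.014,-0.007,0.05,-1],[0.002,0.002,0.02,0.014,-0.007,0.05,-1],[0.002,0.002,0.02,0.014,-0.007,0.05,-1]],
  ],
)

```text
clock: 18.45
eef_pos: [528.0, -220.1, 211.9]
tcp_rot: [3.033, -0.651, 0.015]
contact_force: [0.3, 1.5, 0.1]
opening: -0.005
grasp_force: 0.0
```

```bash
python3 st.py .3 .9 530 -200 290
```

```text
18.45 [ 528.  -220.1  211.9] [-0.52  0.12  2.23  0.92  0.27  0.24] rot [ 0.089 -0.006  0.352] go [ 2.  20.1 78.1]
```

Call:
send_rows(
  moves=[
    [[0.002,0.005,0.02,0.02,0.06,0.015,-1],[0.002,0.005,0.02,0.02,0.06,0.015,-1],[0.002,0.005,0.02,0.02,0.06,0.015,-1],[0.002,0.005,0.02,0.02,0.06,0.015,-1],[0.002,0.005,0.02,0.02,0.06,0.015,-1],[0,0,0,0.02,0.06,0.015,-1],[0,0,0,0.02,0.06,0.015,-1]],
  ],
)

```text
clock: 19.15
eef_pos: [540.7, -194.8, 304.8]
tcp_rot: [-3.085, -0.269, 0.044]
contact_force: [1.2, -0.1, -0.9]
opening: 0.0
grasp_force: 0.0
```

```bash
python3 st.py 0 1.5708 627 -38 310
```

```text
19.15 [ 540.7 -194.8  304.8] [-0.45  0.12  1.84  0.21  0.98  0.97] rot [-0.062  0.268 -0.052] go [ 86.3 156.8   5.2]
```

Call:
send_rows(
  moves=[
    [[0.01,0.017,0.001,-0.007,0.03,-0.006,-1],[0.01,0.017,0.001,-0.007,0.03,-0.006,-1],[0.01,0.017,0.001,-0.007,0.03,-0.006,-1],[0.01,0.017,0.001,-0.007,0.03,-0.006,-1],[0.01,0.017,0.001,-0.007,0.03,-0.006,-1],[0.01,0.017,0.001,-0.007,0.03,-0.006,-1],[0.01,0.017,0.001,-0.007,0.03,-0.006,-1],[0.01,0.017,0.001,-0.007,0.03,-0.006,-1],[0.006,0.017,0,-0.007,0.03,-0.006,-1],[0,0,0,0,0,0,-1]],
  ],
)

```text
clock: 20.15
eef_pos: [627.3, -39.8, 311.0]
tcp_rot: [3.141, 0.002, -0.001]
contact_force: [-0.4, -0.5, -0.0]
opening: -0.002
grasp_force: 0.0
```

```bash
python3 st.py 0 1.5708 627 -40 285
python3 - <<'E'
from h import *
from rig import *
S=grab_frame("scene");T=grab_frame("top")
a=S["img"][130:290,200:400];b=T["img"][130:250,220:340]
o=np.hstack([cv2.resize(a,(450,360)),cv2.resize(b,(350,360))]);cv2.imwrite("pics/p7.png",o[:,:,::-1])
E
```

```text
20.15 [627.3 -39.8 311. ] [-0.07  0.31  1.55 -0.    1.28  1.51] rot [ 0.001 -0.002  0.001] go [ -0.3  -0.2 -26. ]
```

View pics/p7.png

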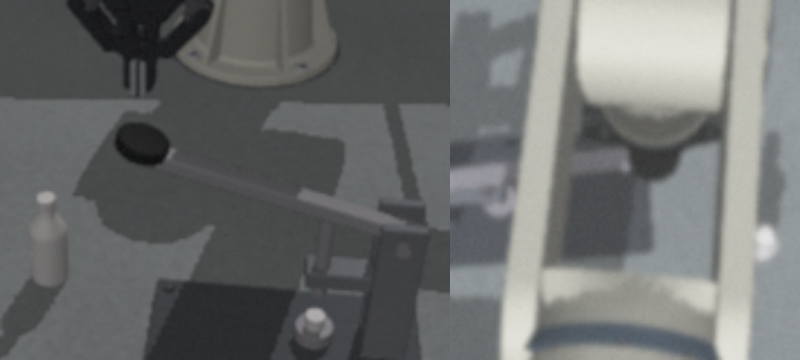

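The picture shows the closed fingertips (139,95) directly above the pad (143,143) in the scene crop. I'll press down now.

Call:
send_rows(
  moves=[
    [[0,0,-0.015,0,0,0,-1],[0,0,-0.015,0,0,0,-1],[0,0,-0.01,0,0,0,-1],[0,0,-0.006,0,0,0,-1],[0,0,-0.006,0,0,0,-1],[0,0,-0.006,0,0,0,-1],[0,-0.001,-0.006,0,0,0,-1],[0,0,0,0,0,0,-1]],
  ],
)

```text
clock: 21.05
eef_pos: [626.9, -43.2, 248.7]
tcp_rot: [3.139, -0.002, -0.003]
contact_force: [0.3, -1.2, 5.4]
opening: -0.003
grasp_force: 2.1
```

Call:
send_rows(
  moves=[
    [[0,-0.002,-0.01,0,0,0,-1],[0,-0.001,-0.01,0,0,0,-1],[0,-0.001,-0.01,0,0,0,-1],[0,-0.001,-0.01,0,0,0,-1],[0,0,-0.01,0,0,0,-1],[0,0,0,0,0,0,-1]],
  ],
)

```text
clock: 21.65
eef_pos: [627.3, -48.6, 198.9]
tcp_rot: [3.138, -0.002, -0.003]
contact_force: [0.1, -3.7, 7.5]
opening: -0.001
grasp_force: 3.6
```

Call:
send_rows(
  moves=[
    [[0,0,-0.01,0,0,0,-1],[0,0,-0.01,0,0,0,-1],[0,0.001,-0.01,0,0,0,-1],[0,0.001,-0.01,0,0,0,-1],[0,0.002,-0.01,0,0,0,-1],[0,0.002,-0.01,0,0,0,-1],[0,0,0,0,0,0,-1]],
  ],
)

```text
clock: 22.35
eef_pos: [627.6, -43.5, 139.3]
tcp_rot: [3.137, -0.003, -0.002]
contact_force: [-1.0, -10.4, 8.4]
opening: -0.002
grasp_force: 5.8
```

Call:
send_rows(
  moves=[
    [[0,0.001,-0.004,0,0,0,-1],[0,0.001,-0.003,0,0,0,-1],[0,0,0,0,0,0,-1]],
  ],
)

```text
clock: 22.65
eef_pos: [627.6, -41.9, 133.0]
tcp_rot: [3.136, -0.003, -0.002]
contact_force: [-0.7, -10.8, 9.8]
opening: -0.002
grasp_force: 6.1
```

Call:
send_rows(
  moves=[
    [[0,-0.001,-0.004,0,0,0,-1],[0,-0.001,-0.003,0,0,0,-1],[0,0,0,0,0,0,-1]],
  ],
)

```text
clock: 22.95
eef_pos: [627.5, -41.4, 126.2]
tcp_rot: [3.14, -0.003, -0.003]
contact_force: [-1.2, 1.4, 12.4]
opening: 0.0
grasp_force: 5.8
```

Call:
send_rows(
  moves=[
    [[0,0,-0.002,0,0,0,-1],[0,0,-0.001,0,0,0,-1],[0,0,0,0,0,0,-1]],
  ],
)

```text
clock: 23.25
eef_pos: [627.5, -40.9, 123.4]
tcp_rot: [3.141, -0.003, -0.003]
contact_force: [-2.3, 2.8, 13.8]
opening: -0.0
grasp_force: 5.9
```

Call:
send_rows(
  moves=[
    [[0,0,-0.0015,0,0,0,-1],[0,0,-0.0015,0,0,0,-1],[0,0,0,0,0,0,-1]],
  ],
)

```text
clock: 23.55
eef_pos: [627.6, -40.6, 122.0]
tcp_rot: [3.141, -0.003, -0.003]
contact_force: [-6.3, 5.3, 26.4]
opening: -0.002
grasp_force: 12.1
```

Call:
send_rows(
  moves=[
    [[0,0,-0.001,0,0,0,-1],[0,0,-0.001,0,0,0,-1],[0,0,0,0,0,0,-1]],
  ],
)

```text
clock: 23.85
eef_pos: [627.7, -40.5, 121.3]
tcp_rot: [3.141, -0.003, -0.003]
contact_force: [-12.1, 5.7, 39.3]
opening: 0.003
grasp_force: 17.5
```

It reached the stop at z≈122. I'll back off slightly and hold.

Call:
send_rows(
  moves=[
    [[0,0,0.0015,0,0,0,-1],[0,0,0,0,0,0,-1],[0,0,0,0,0,0,-1],[0,0,0,0,0,0,-1]],
  ],
)

```text
clock: 24.25
eef_pos: [627.6, -40.6, 121.8]
tcp_rot: [3.141, -0.003, -0.003]
contact_force: [-8.0, 4.6, 29.3]
opening: 0.0
grasp_force: 13.3
```

Call:
send_rows(
  moves=[
    [[0,0,0,0,0,0,-1],[0,0,0,0,0,0,-1],[0,0,0,0,0,0,-1],[0,0,0,0,0,0,-1],[0,0,0,0,0,0,-1],[0,0,0,0,0,0,-1],[0,0,0,0,0,0,-1],[0,0,0,0,0,0,-1],[0,0,0,0,0,0,-1],[0,0,0,0,0,0,-1]],
  ],
)

```text
clock: 25.25
eef_pos: [627.6, -40.6, 121.8]
tcp_rot: [3.141, -0.003, -0.003]
contact_force: [-7.5, 5.5, 29.7]
opening: -0.002
grasp_force: 13.3
```

Call:
send_rows(
  moves=[
    [[0,0,0,0,0,0,-1],[0,0,0,0,0,0,-1],[0,0,0,0,0,0,-1],[0,0,0,0,0,0,-1],[0,0,0,0,0,0,-1],[0,0,0,0,0,0,-1],[0,0,0,0,0,0,-1],[0,0,0,0,0,0,-1],[0,0,0,0,0,0,-1],[0,0,0,0,0,0,-1]],
  ],
)

```text
clock: 26.25
eef_pos: [627.6, -40.6, 121.9]
tcp_rot: [3.141, -0.003, -0.003]
contact_force: [-7.9, 5.7, 29.4]
opening: 0.003
grasp_force: 13.3
```

Run:
```python
from h import *
from rig import *
s=sense();print(s["clock"],s["eef_pos"],s["contact_force"])
S=grab_frame("scene");T=grab_frame("top")
a=S["img"][130:330,90:390];cv2.imwrite("pics/p8.png",cv2.resize(a,(750,500))[:,:,::-1])
```

```text
26.25 [627.6229149  -40.63095325 121.85479871] [-7.85397309  5.72890212 29.42080349]
```

View pics/p8.png

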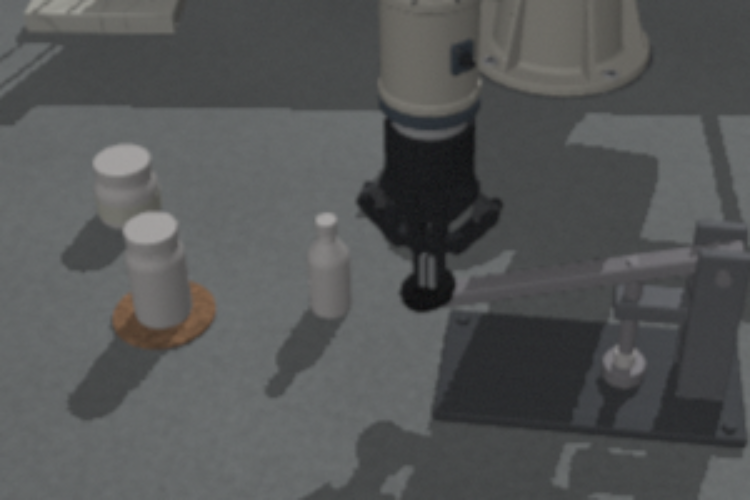

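The picture shows the lever down on its stop: the pad is at (428,290), the ram is on the anvil at (624,365), and the jar is standing on the coaster at (160,290). Held more than 2 s; now I let it rise.

Call:
send_rows(
  moves=[
    [[0,0,0.006,0,0,0,-1],[0,-0.001,0.012,0,0,0,-1],[0,-0.002,0.014,0,0,0,-1],[0,-0.002,0.014,0,0,0,-1],[0,-0.001,0.014,0,0,0,-1],[0,0,0.014,0,0,0,-1],[0,0.001,0.014,0,0,0,-1],[0,0.001,0.014,0,0,0,-1],[0,0.001,0.014,0,0,0,-1],[0,0.001,0.012,0,0,0,-1]],
  ],
)

```text
clock: 27.35
eef_pos: [626.3, -43.6, 247.3]
tcp_rot: [3.14, -0.0, -0.003]
contact_force: [0.2, 1.7, 2.6]
opening: -0.002
grasp_force: 1.4
```

Call:
send_rows(
  moves=[
    [[0,0,0.008,0,0,0,-1],[0,0,0.01,0,0,0,-1],[0,0,0.015,0,0,0,-1],[0,0,0.02,0,0,0,-1],[0,0,0.02,0,0,0,-1],[0,0,0,0,0,0,-1],[0,0,0,0,0,0,-1],[0,0,0,0,0,0,-1],[0,0,0,0,0,0,-1],[0,0,0,0,0,0,-1]],
  ],
)

```text
clock: 28.35
eef_pos: [626.1, -43.9, 318.4]
tcp_rot: [3.139, 0.001, -0.003]
contact_force: [0.4, -0.4, 1.2]
opening: -0.004
grasp_force: 0.0
```

Run:
```python
from h import *
from rig import *
s=sense();print(s["clock"],s["eef_pos"],s["contact_force"])
S=grab_frame("scene");a=S["img"][130:330,90:390];cv2.imwrite("pics/p9.png",cv2.resize(a,(750,500))[:,:,::-1])
im=S["img"];m=im.max(2)<30;k=np.zeros_like(m);k[180:215,240:285]=1;print(blobs(m&k),"rest was 260.1,193.5")
```

```text
28.35 [626.07446462 -43.93416971 318.38759404] [ 0.38908937 -0.39932624  1.16998305]
[([252, 191, 22, 12, 92], [261.6, 198.5])] rest was 260.1,193.5
```

The pad mask's left, right and lower bounds match those at rest (252–274, bottom 203), and the tool is 70 mm clear with no grip force, so I'm handing in.

```bash
python3 -c "
from rig import *
print(sign_off())"
```

```text
the job is handed in; nothing more can be done
None
```

The jar stands upright in the middle of the coaster; the lever was held at its stop for over 2 s at about 30 N (41 N peak) and came back up. The job is handed in with no verdict returned, and I viewed 11 pictures, one over the limit of 10.

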